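# Shift the bench drive into fourth gear

### The job

Put the small four-speed bench drive into fourth gear: push its gear lever with the fingertips along the H-shaped gate, from the left leg of the H through the cross channel, then fully home into the far right slot, and leave it there. Do not let it go into the near right slot on the way, do not pull the knob up or force the lever, and leave the things standing round the drive where they are.

Things in the scene. Friction and masses are not known exactly. Their poses are not given: they have to be found in the camera images.
- gear_unit: Bench drive, a grey box 130 (x) x 120 (y) x 100 mm high, fixed to the bench, turned up to 0.5 rad. Origin: centre of its underside; +x to its far end (motor, to x = 118 mm, 88 mm high), -x to the near end (output shaft, to x = -100 mm), -y is its right. The lever stands in the gate in its top and pivots at x = y = 0, z = 12 mm. Nothing but the lever stands above z = 104 mm.
- gate_centre (a point): Centre of the gate plate's top, 100 mm above the bench. The H opening is 16 mm wide: legs along the unit's x at y = +21 and -21 mm, a cross channel along y at x = 0. Gears are marked with raised pips: near left 1, far left 2, near right 3, far right 4. Between the legs the plate blocks the lever's 10 mm stem: it can cross only with fore-aft tilt within 0.035 rad of 0 (5 mm at the knob).
- gear_fore (a joint): Fore-aft tilt of the lever, rad: 0 in the cross channel, positive to far (+x of the unit), stops at -0.26 and +0.26. Starts anywhere from -0.24 to 0.24, in the left leg. Friction holds the lever wherever it is left; about 2 to 3 N at the knob moves it.
- gear_side (a joint): Sideways tilt of the lever, rad: positive to the right (-y of the unit), stops at -0.27 (left leg) and +0.27 (right leg); the legs' centre lines are at -0.24 and +0.24, with about 0.03 rad of play each way. Same friction as fore-aft.
- knob_lift (a joint): How far the knob is pulled up along the stem, m: 0 is down (a spring holds it there with about 6 N), at most 0.012. It stays down when the knob is only pushed sideways.
- knob_centre (a point): Centre of the lever's black round knob, 32 mm in diameter from 6 mm below to 8 mm above this point, tapering to 18 mm diameter 26 mm below it, with a domed top 17 mm above it. 160 mm from the lever's pivot: 172 mm above the bench with the lever upright, 5 to 10 mm lower when tilted.
- neutral_left (a point): Fixed point: where the knob centre is when the lever is at the left end of the cross channel.
- neutral_right (a point): Fixed point: where the knob centre is when the lever is at the right end of the cross channel.
- home_far_right (a point): Fixed point: where the knob centre is with the lever home in fourth gear (fore-aft tilt 0.25, 0.01 short of the stop).
- home_near_right (a point): Fixed point: where the knob centre would be in third gear (near right slot), which must not be entered.
- weight: Loose brass-coloured balance weight, 31 mm in diameter, 45 mm high, standing close beside the right side of the unit; origin at the centre of its underside. Leave it.
- usb_stick: Loose small memory stick, 17 x 50 x 8 mm, lying close beside the left side of the unit; origin at the centre of its underside. Leave it.
- stain_bottle: Loose small dropper bottle with a ribbed cap, 37 mm in diameter, 82 mm high, standing at the right edge of the bench; origin at the centre of its underside. Leave it.
- amber_bottle: Loose brown bottle, 63 mm in diameter, 132 mm high, standing at the near right of the bench; origin at the centre of its underside. Leave it.

How it is judged:
On the way, in this order (a step that is already met when the one before it is completed fails the run):
1. the lever has crossed to the right leg through the cross channel (value of joint gear_side above 0.17 rad and value of joint gear_fore below 0.12 rad).
2. the lever is home in the far right slot (value of joint gear_fore above 0.205 rad and value of joint gear_side above 0.17 rad), for 0.2 s.
At the end, for the whole second after the job is handed in: The lever rests in the far right slot: fore-aft tilt above 0.205 rad (stop at 0.26), sideways tilt above 0.17 rad, at rest, knob down (all of step 2 and velocity of joint gear_fore between -0.02 and 0.02 rad/s and velocity of joint gear_side between -0.02 and 0.02 rad/s and value of joint knob_lift below 0.003 m); the robot touches nothing.
It fails at once if the lever enters the near right slot (third gear) (value of joint gear_side above 0.12 rad and value of joint gear_fore below -0.1 rad).
It fails at once if the knob is pulled up more than 5 mm (value of joint knob_lift above 0.005 m).
It fails at once if the lever or drive is forced: more than 45 N on it (contact force between any of the fingers, the arm and gear_unit above 45 N).
It fails at once if the weight, memory stick, dropper bottle or brown bottle is moved more than 15 mm or lifted (distance of any of weight, usb_stick, stain_bottle, amber_bottle from where it was at the start of the episode above 0.015 m).
It also fails if it takes over 48 s, if anything falls off the work surface, if the arm or the gripper's body presses on something with over 40 N, if the wrist force passes 120 N, or if a joint passes its speed limit or range.

### The arm

A 6-joint arm with a two-finger parallel gripper is mounted at the origin on a cart in front of the work surface, level with it; the furniture and walls round the work are solid. World frame = base frame: x ahead of the robot, y to its left, z up, the work surface at z = 0. Lengths are in m, angles in rad, forces in N, time in s.
With the tool pointing down it reaches from about 0.225 to 0.875 m from the base axis. Payload 3.4 kg.
Tool frame: the origin (TCP) lies between the finger pads; the fingertips stand 11 mm ahead of it and the grasp point (between the pads) lies 8 mm behind it (tips_ahead is the distance from the TCP to the fingertips, in m); z points along the fingers, x is the direction in which the jaws open and shut, and the axes are right-handed (so a half turn about z gives the same grasp; the last joint's range is limited). The gripper opens to 85 mm and grips with 20 to 120 N. Pads are 22 mm wide; open, the fingers measure 114 mm over their backs; the gripper's body (76 mm by 85 mm) begins 54 mm behind the grasp point. The pads swing forward as they close: fully open they stand 13 mm farther back than shut.
Start: joints at [-0.121, 0.276, 1.505, -0, 1.361, -0.121], TCP at [0.575, -0, 0.213] pointing down, gripper open.
Joint ranges: [-2.89, 2.89], [-0.75, 2.08], [0.22, 2.7], [-1.18, 4.32], [0.11, 2.71], [-2.7, 2.7]. Speed limits (rad/s): [2.57, 2.57, 3.14, 3.14, 3.14, 3.14].

### API

Orientations are given as a unit quaternion [w, x, y, z].
In Python, from rig import get_state, get_image, sign_off, masks_of, tips_ahead gives the robot as it stands.
- The arm moves only by the tool play_rows, never from a script. Its argument "series" is a list of rows, each an object of numbers: "fingers": the closure, from -1 (fully open) to 1 (shut); "dx", "dy", "dz": the shift along the world's x, y, z in mm; "turn": the turn about the world's z in rad. A call has 1 to 20 rows; each row shifts and turns the pose as measured when the row begins; what a row does not reach is not made up. A row lasts 1/12 s, in which the tool goes at most 41.7 mm and 7.16 degrees, less where a joint would pass 70% of its speed; a pose out of reach is approached as far as the arm can. A call with a gripper value outside its range is refused whole. The fingers move at their own pace and stop on an object; "squeeze" is the grip in N (left out, the last holds). Time passes only in rows, so rows that do not move let the fingers close. It gives the time, the measured TCP pose, the force and the opening at its end, in the units of the state.
- get_state(): the state, without advancing time (a new reading comes with each control period).
- get_image(name): name is "scene" or "side" or "wrist"; returns a dict with "pixels" (400x640x3 uint8, red, green, blue), "vfov" (degrees; the focal length in pixels is half the picture's height over the tangent of half this angle, whatever the lens; pixels are square), "cx", "cy" (the principal point, pixels), "rvec" (rotation vector, rad) and "tvec" (3), from world to camera coordinates, as OpenCV has them; the wrist camera has in their place "hand_eye" (4x4, takes a point from camera to tool coordinates, whose origin is the TCP and whose axes are the tool frame's). Camera axes: x right, y down, z forward; pixel columns grow to the right and rows downward; lengths in m; the calibration is good to about 2 mm. A picture is of the moment at which its call begins: read the wrist's pose just before it. There is no depth.
- sign_off(): hands the job in, once; it reports no verdict.
Trained networks look in a picture, given as the dict that the camera call returned (one of the last four; its "shot" number tells which), for a name from the list of things; names that differ only in an ending like _2 or _b are one class to them, and where a whole thing is asked for, a point or a joint stands for the part that bears it (a point fixed in the world has none). Each returns a list of dicts, best first, with "p" (0 to 1); they miss things now and then, are a little off and sometimes report something else, mostly with a low value. They report only what shows in the picture. A call takes as long as a camera call.
- masks_of(picture, label): "region" (400x640 bool, what is visible of it) and "xy" ([column, row] in pixels, amid what is visible of it).
The state is a dict: "clock": time; "qpos": joint angles; "qd": joint speeds; "effort": joint torques, N m; "position": TCP position; "ee_rot": TCP orientation; "contact_force": force on the tool from outside, world axes, zero at the start; "moment": the same for the moment, N m; "width": finger opening in m.
Only numpy, scipy, OpenCV 4.12 (cv2) and the standard library are available. Lean on these libraries where they do the work, as an engineer would, in place of code of your own. Each camera call takes 0.05 s, during which the arm holds its last target. There are 200 camera calls.

## Working session

There is one attempt and no reset: what is moved stays moved. The work goes in short steps, Python scripts to look and compute and a tool call to move; the robot and the scene stay as the last step left them, time stands still between calls to the robot, and variables do not carry over. Pictures are saved under pics/ and viewed, about 8 in all and at most 12, crops included, and the job is handed in when it is done.

Besides the shell and the picture viewer there is one more tool, called after "Request:" as name(argument=value, ...) on one line, values as JSON. play_rows: Moves the arm, as the interface text tells. Its arguments: {"type":"object","properties":{"series":{"type":"array"},"squeeze":{"type":"number"}},"required":["series"]}

```bash
mkdir -p pics
cat > h.py <<'E'
import numpy as np, cv2
from rig import *
def cam(im):
    f=200/np.tan(np.radians(im["vfov"])/2)
    R=cv2.Rodrigues(np.array(im["rvec"],float))[0]; t=np.array(im["tvec"],float).ravel()
    return f,R,t
def ray(im,xy):
    f,R,t=cam(im); d=R.T@np.array([(xy[0]-im["cx"])/f,(xy[1]-im["cy"])/f,1.]); return -R.T@t,d/np.linalg.norm(d)
def onz(im,xy,z):
    c,d=ray(im,xy); return c+d*(z-c[2])/d[2]
def proj(im,P):
    f,R,t=cam(im); p=np.atleast_2d(P)@R.T+t; return np.c_[im["cx"]+f*p[:,0]/p[:,2],im["cy"]+f*p[:,1]/p[:,2]]
def tri(rs):
    A=sum(np.eye(3)-np.outer(d,d) for c,d in rs); b=sum((np.eye(3)-np.outer(d,d))@c for c,d in rs); return np.linalg.solve(A,b)
E
python3 - <<'E'
from h import *
np.set_printoptions(precision=3,suppress=True)
s=get_state(); print({k:s[k] for k in("clock","position","ee_rot","width","contact_force")},tips_ahead)
rs=[]
for n in("scene","side"):
    im=get_image(n); print(n,im["vfov"],"cam at",ray(im,(0,0))[0]); cv2.imwrite(f"pics/{n}1.png",im["pixels"][:,:,::-1])
    for l in("knob_centre","gear_unit","weight","stain_bottle","amber_bottle","usb_stick"):
        for m in masks_of(im,l)[:2]:
            r=m["region"]; ys,xs=np.nonzero(r); print(l,m["p"],m["xy"],xs.min(),xs.max(),ys.min(),ys.max(),onz(im,m["xy"],0.165 if l[0]=="k" else .04))
            if l[0]=="k" and m is not None and m["p"]>.3: rs.append(ray(im,m["xy"]))
if len(rs)==2: print(tri(rs))
E
```

```text
{'clock': 0.0, 'position': array([0.574, 0.   , 0.212]), 'ee_rot': array([-0.   ,  1.   , -0.   , -0.001]), 'width': 0.08548242323953087, 'contact_force': array([-0.241, -0.283, -0.899])} 0.011
scene 50.935163724619265 cam at [ 0.086 -0.648  0.632]
knob_centre 0.63 [317.4, 152.2] 315 327 143 160 [0.542 0.067 0.165]
gear_unit 0.84 [322.6, 197.8] 284 365 143 237 [0.551 0.057 0.04 ]
gear_unit 0.24 [320.1, 156.5] 315 329 143 186 [0.657 0.233 0.04 ]
weight 0.82 [335.2, 236.3] 329 342 225 245 [ 0.495 -0.08   0.04 ]
stain_bottle 0.92 [383.6, 272.4] 372 390 252 289 [ 0.513 -0.221  0.04 ]
amber_bottle 0.85 [342.7, 287.1] 325 359 252 320 [ 0.423 -0.209  0.04 ]
amber_bottle 0.64 [319.9, 153.3] 315 328 143 161 [0.666 0.249 0.04 ]
side 45.34202824549069 cam at [0.39  0.826 0.555]
knob_centre 0.83 [279.9, 182.8] 267 283 176 197 [0.549 0.064 0.165]
knob_centre 0.43 [287.6, 228.9] 232 345 175 267 [0.509 0.217 0.165]
gear_unit 0.88 [285.8, 228.4] 232 344 175 266 [0.551 0.02  0.04 ]
stain_bottle 0.86 [314.6, 181.0] 310 324 161 194 [ 0.518 -0.197  0.04 ]
amber_bottle 0.84 [357.3, 170.6] 347 373 141 197 [ 0.418 -0.265  0.04 ]
```

Run:
```python
import cv2,numpy as np
a=cv2.imread("pics/scene1.png")[120:270,250:410]; b=cv2.imread("pics/side1.png")[150:290,210:370]
cv2.imwrite("pics/c1.png",np.vstack([cv2.resize(a,(640,600))])[:, :]); cv2.imwrite("pics/c2.png",cv2.resize(b,(640,560)))
```

```text
(no output)
```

View pics/c1.png

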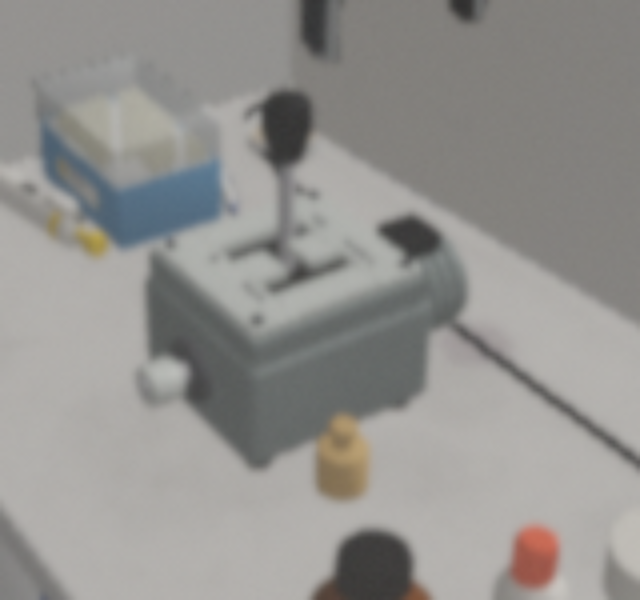

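View pics/c2.png

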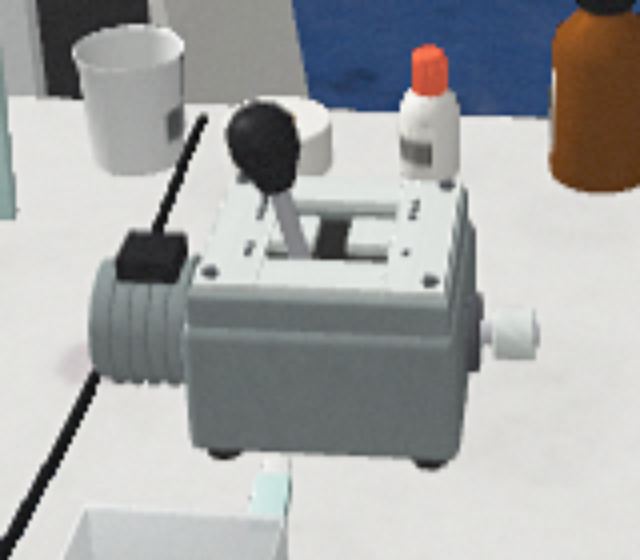

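The crops show the knob in the left leg, tilted towards the motor. In the scene view it is at about pixel (321,152), in the side view at about (276,187). The drive's motor end points away from the robot. Next I look through the wrist camera.

Run:
```python
from h import *
np.set_printoptions(precision=4,suppress=True)
im=get_image("wrist"); print(im["vfov"],im["cx"],im["cy"]);print(im["hand_eye"])
cv2.imwrite("pics/w1.png",im["pixels"][:,:,::-1])
for l in("knob_centre","gear_unit","weight","usb_stick"):
    for m in masks_of(im,l)[:2]:
        ys,xs=np.nonzero(m["region"]); print(l,m["p"],m["xy"],xs.min(),xs.max(),ys.min(),ys.max())
```

```text
63.199035692883776 319.27704656160523 201.75558247868
[[ 1.     -0.0008  0.0001  0.0003]
 [ 0.0007  0.9624  0.2715 -0.0679]
 [-0.0003 -0.2715  0.9624 -0.1592]
 [ 0.      0.      0.      1.    ]]
knob_centre 0.75 [288.5, 100.2] 261 314 70 126
weight 0.96 [265.2, 222.4] 251 280 211 233
usb_stick 0.97 [294.6, 53.4] 286 306 32 73
```

View pics/w1.png

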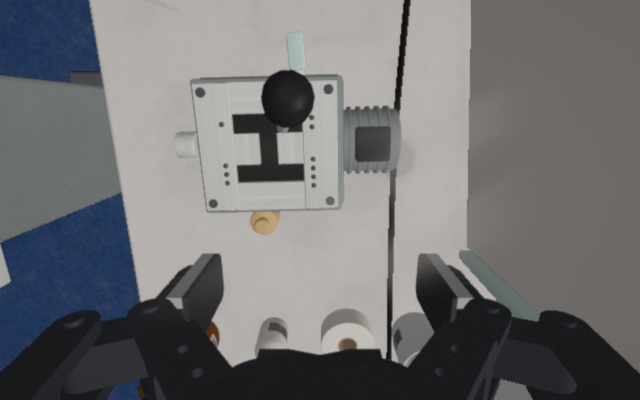

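Wrist view: the four screws on the plate's top are at about (200,92), (328,89), (330,201) and (213,204). The H centre is at about (269,148), and the knob at (288,99) overlaps the left leg. I will place the gate from these and triangulate the knob.

```bash
cat >> h.py <<'E'
from scipy.spatial.transform import Rotation as Ro
def wristify(im,s):
    q=s["ee_rot"]; T=np.eye(4); T[:3,:3]=Ro.from_quat([q[1],q[2],q[3],q[0]]).as_matrix(); T[:3,3]=s["position"]
    M=np.linalg.inv(T@np.array(im["hand_eye"])); im["rvec"]=cv2.Rodrigues(M[:3,:3])[0]; im["tvec"]=M[:3,3]; return im
def knobpos(u,fore,side):
    # u=(x,y,yaw); lever direction by tilt
    v=np.array([np.tan(fore),-np.tan(side),1]); v*=.16/np.linalg.norm(v); c,s=np.cos(u[2]),np.sin(u[2])
    return np.array([u[0]+c*v[0]-s*v[1],u[1]+s*v[0]+c*v[1],.012+v[2]])
E
python3 - <<'E'
from h import *
np.set_printoptions(precision=4,suppress=True)
s=get_state(); w=wristify(get_image("wrist"),s)
P=np.array([onz(w,p,.1) for p in((200,92),(328,89),(330,201),(213,204))]); print(P)
print("lens",[np.linalg.norm(P[i]-P[i-1]) for i in range(4)]); c=P.mean(0)
H=onz(w,(269,148),.1); print("centres",c,H)
e=(P[1]-P[0]+P[2]-P[3]); f=(P[0]-P[3]+P[1]-P[2]); print("yaw",np.arctan2(e[1],e[0]),np.arctan2(-f[0],f[1]))
# leg edges
for a,b in(((238,164),(304,164)),((238,181),(304,181)),((232,114),(262,114))): 
    A,B=onz(w,a,.1),onz(w,b,.1); print(A,B)
ims=[w,get_image("scene"),get_image("side")]
rs=[ray(i,masks_of(i,"knob_centre")[0]["xy"]) for i in ims]
K=tri(rs); print("knob",K,tri(rs[:1]+rs[2:]),[proj(i,K) for i in ims])
cv2.imwrite("pics/w2.png",cv2.resize(w["pixels"][60:225,160:420,::-1],(780,495),interpolation=cv2.INTER_CUBIC))
E
```

```text
[[ 0.4806  0.0818  0.1   ]
 [ 0.5823  0.084   0.1   ]
 [ 0.5847 -0.0082  0.1   ]
 [ 0.4827 -0.0109  0.1   ]]
lens [np.float64(0.09267200039885104), np.float64(0.10171703140064642), np.float64(0.0922329443559809), np.float64(0.10203296376883378)]
centres [0.5326 0.0367 0.1   ] [0.5336 0.0376 0.1   ]
yaw 0.023645185519840017 0.023716490897465303
[0.5069 0.0242 0.1   ] [0.5625 0.0242 0.1   ]
[0.5059 0.0096 0.1   ] [0.5623 0.0095 0.1   ]
[0.5048 0.0649 0.1   ] [0.5291 0.0649 0.1   ]
knob [0.5534 0.0746 0.1648] [0.5537 0.0738 0.1638] [array([[283.2115,  98.6865]]), array([[319.8705, 149.5621]]), array([[276.2953, 185.3499]])]
```

View pics/w2.png

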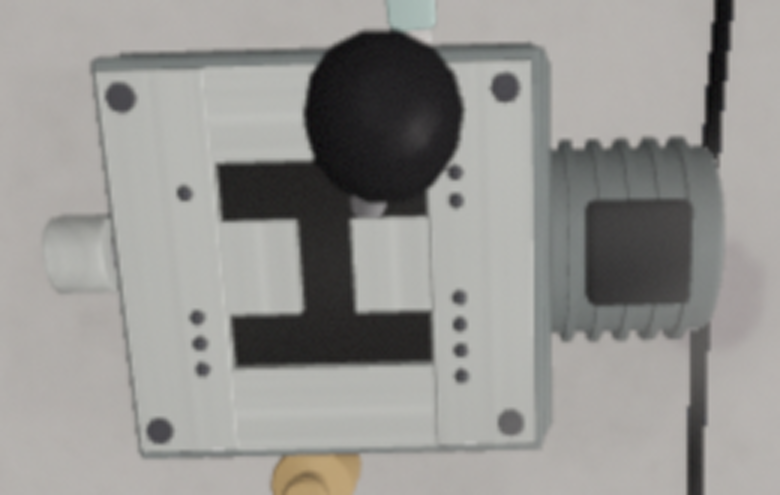

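Gate centre is (0.533, 0.037) with yaw 0.024. The knob at (0.553, 0.074, 0.165) implies fore of about +0.13 and side of about -0.24, which fits the brief. I'll shut the fingers and use them as a poker, starting on the far side of the knob and pushing it back to neutral.

Request:
play_rows(series=[{"fingers": 1,"dx": 20,"dy": 30,"dz": 10},{"fingers": 1,"dx": 15,"dy": 25,"dz": 5},{"fingers": 1,"dx": 5,"dy": 20},{"fingers": 1},{"fingers": 1},{"fingers": 1},{"fingers": 1},{"fingers": 1},{"fingers": 1},{"fingers": 1}], squeeze=20)

```text
invalid input at $.series[0]: expected keys fingers, dx, dy, dz, turn
```

Run:
```python
from h import *
import rig
np.set_printoptions(precision=4,suppress=True)
s=get_state(); print(s["position"],s["width"],s["contact_force"],rig.tips_ahead)
u=(.533,.037,.024)
for a in((0,-.24),(0,.24),(.25,.24)): print(a,knobpos(u,*a))
w=get_image("wrist"); cv2.imwrite("pics/w3.png",w["pixels"][:,:,::-1])
```

```text
[ 0.575  -0.      0.2132] 0.08575854343418124 [-0.1862  0.7216 -0.1378] 0.011
(0, -0.24) [0.5321 0.075  0.1674]
(0, 0.24) [ 0.5339 -0.001   0.1674]
(0.25, 0.24) [0.5724 0.001  0.1628]
```

View pics/w3.png

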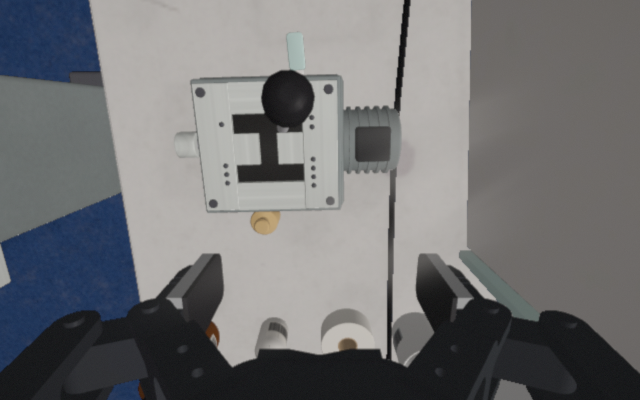

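The call was refused because every key is required, and the picture (5 viewed so far) is unchanged. I'll resend with all the keys.

Request:
play_rows(series=[{"fingers": 1,"dx": 15,"dy": 20,"dz": 10,"turn": 0},{"fingers": 1,"dx": 15,"dy": 25,"dz": 5,"turn": 0},{"fingers": 1,"dx": 10,"dy": 25,"dz": 0,"turn": 0},{"fingers": 1,"dx": 0,"dy": 5,"dz": 0,"turn": 0},{"fingers": 1,"dx": 0,"dy": 0,"dz": 0,"turn": 0},{"fingers": 1,"dx": 0,"dy": 0,"dz": 0,"turn": 0},{"fingers": 1,"dx": 0,"dy": 0,"dz": 0,"turn": 0},{"fingers": 1,"dx": 0,"dy": 0,"dz": 0,"turn": 0},{"fingers": 1,"dx": 0,"dy": 0,"dz": 0,"turn": 0},{"fingers": 1,"dx": 0,"dy": 0,"dz": 0,"turn": 0}], squeeze=20)

```text
clock: 2.13
position: [0.6139, 0.0735, 0.2279]
ee_rot: [0.001, 1.0, -0.002, -0.002]
contact_force: [1.5, 0.2, -0.1]
width: -0.0004
```

Run:
```python
from h import *
import rig
np.set_printoptions(precision=4,suppress=True)
s=get_state(); print(s["clock"],s["position"],s["width"],s["contact_force"],rig.tips_ahead)
w=wristify(get_image("wrist"),s); cv2.imwrite("pics/w4.png",w["pixels"][:,:,::-1])
for z in(0,.011): print(proj(w,s["position"]-[0,0,z]))
for dx in (-.0145,.0145):
  for dy in(-.011,.011): print(proj(w,s["position"]+[dx,dy,-.011]))
```

```text
2.1333 [0.6139 0.0735 0.2279] -0.00041067711025763015 [ 1.5364  0.2042 -0.1251] 0.011
[[318.7631 243.7743]]
[[318.857  235.9526]]
[[293.5338 254.0538]]
[[292.4459 217.45  ]]
[[344.4269 253.8658]]
[[345.0523 217.228 ]]
```

View pics/w4.png

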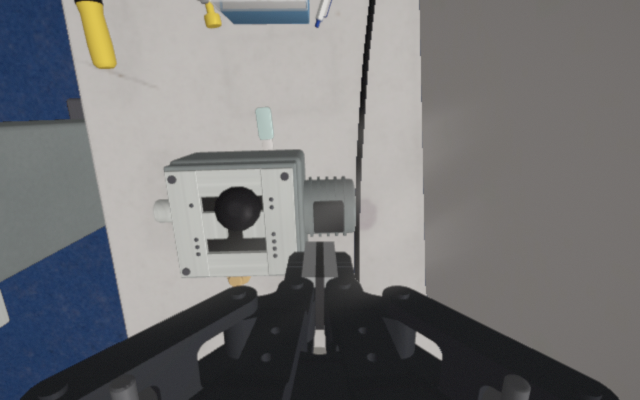

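Run:
```python
import cv2
a=cv2.imread("pics/w4.png")[160:300,220:420]; cv2.imwrite("pics/w4c.png",cv2.resize(a,(800,560),interpolation=cv2.INTER_CUBIC))
```

```text
(no output)
```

View pics/w4c.png

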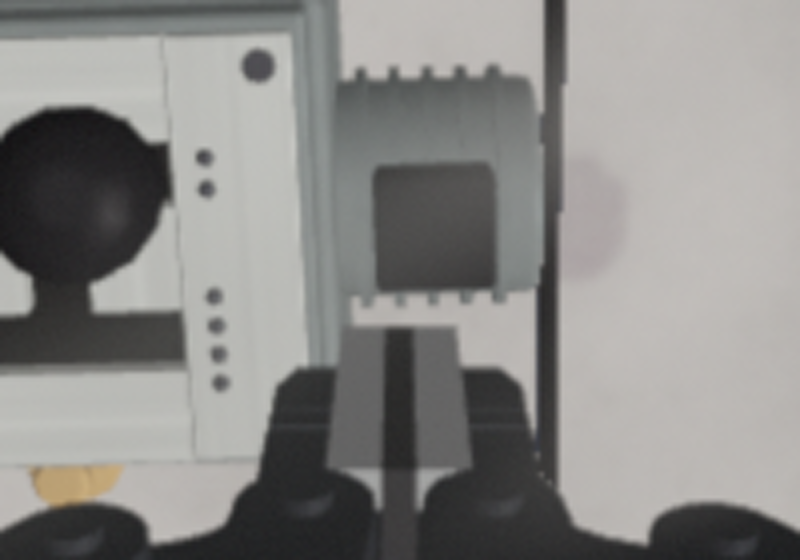

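The fingertips show at rows 242 to 277, higher up than the tip projection predicts. I'll check the tip height in the side view before descending.

Run:
```python
from h import *
s=get_state(); im=get_image("side"); p=s["position"]
o=im["pixels"][:,:,::-1].copy()
for d in(-.04,-.03,-.02,-.01,0,.011): q=proj(im,p-[0,0,d])[0]; print(d,q); 
u=proj(im,p)[0].astype(int); x0,y0=u[0]-70,max(u[1]-70,0); c=o[y0:y0+140,x0:x0+160]; c=cv2.resize(c,(800,700)[:1]+(int(c.shape[0]*5),),interpolation=cv2.INTER_CUBIC)
for d in(-.04,-.03,-.02,-.01,0,.011):
    q=(proj(im,p-[0,0,d])[0]-[x0,y0])*5; cv2.drawMarker(c,(int(q[0]),int(q[1])),(0,0,255) if d else (0,255,0),0,12,1)
cv2.imwrite("pics/s2.png",cv2.resize(c,(640,c.shape[0]*640//800)))
```

```text
-0.04 [238.54978634 129.7565077 ]
-0.03 [239.05860953 135.25920732]
-0.02 [239.5616212  140.69905775]
-0.01 [240.05892032 146.07712963]
0 [240.55060368 151.39446941]
0.011 [241.08508199 157.1746178 ]
```

View pics/s2.png

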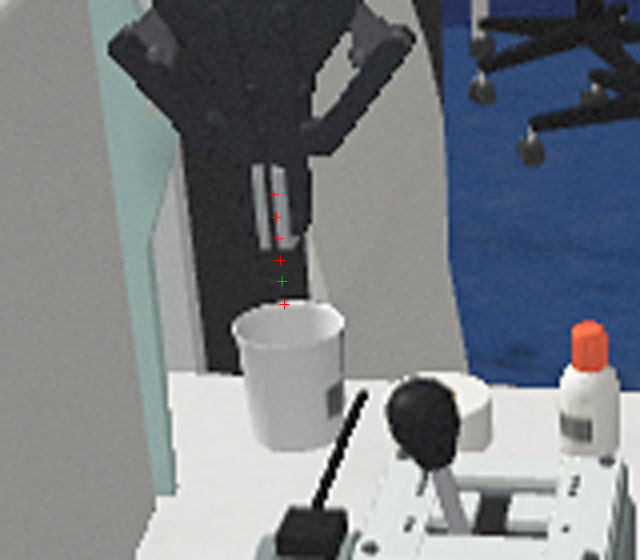

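In both pictures the visible tips end about 18–20 mm above the reported TCP. I'll choose a TCP height of about 0.137, which clears the unit whichever figure is right. Then I'll look again beside the knob.

Request:
play_rows(series=[{"fingers": 1,"dx": 0,"dy": 0,"dz": -30,"turn": 0},{"fingers": 1,"dx": 0,"dy": 0,"dz": -30,"turn": 0},{"fingers": 1,"dx": 0,"dy": 0,"dz": -20,"turn": 0},{"fingers": 1,"dx": 0,"dy": 0,"dz": -10,"turn": 0},{"fingers": 1,"dx": 0,"dy": 0,"dz": 0,"turn": 0}])

```text
clock: 2.65
position: [0.6155, 0.072, 0.1381]
ee_rot: [0.001, 1.0, -0.004, 0.002]
contact_force: [-1.1, 0.2, 0.6]
width: -0.0003
```

Run:
```python
from h import *
np.set_printoptions(precision=4,suppress=True)
s=get_state(); im=get_image("side"); p=s["position"]; print(p,s["contact_force"],s["clock"])
x0,y0=190,120; c=cv2.resize(im["pixels"][y0:y0+120,x0:x0+160,::-1],(800,600),interpolation=cv2.INTER_CUBIC)
for d in(-.02,0,.011):
    q=(proj(im,p-[0,0,d])[0]-[x0,y0])*5; cv2.drawMarker(c,(int(q[0]),int(q[1])),(0,0,255) if d else (0,255,0),0,12,1)
cv2.imwrite("pics/s3.png",c)
```

```text
[0.6155 0.072  0.1381] [-1.0662  0.1957  0.5614] 2.65
```

View pics/s3.png

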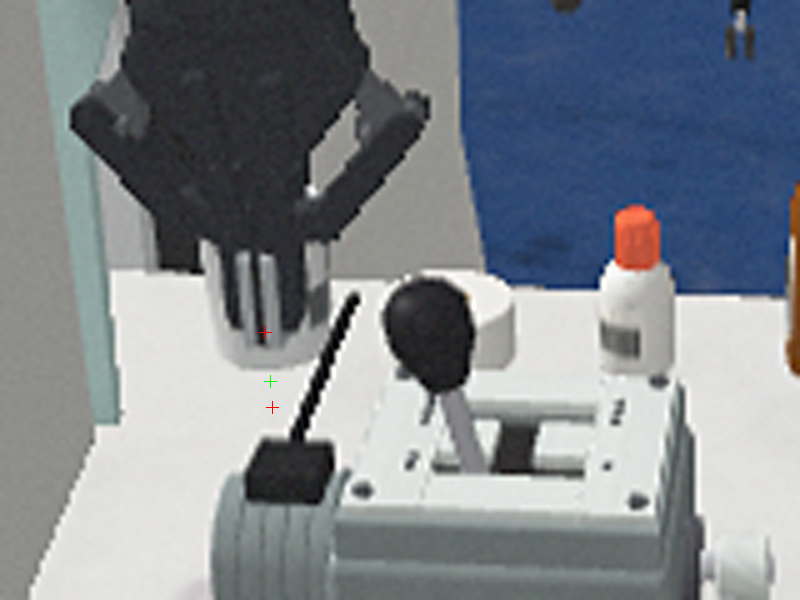

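The side view shows the tips at z of about 0.152, level with the lower part of the knob. There is about 30 mm of clear gap in x. I'll push -x in small rows.

Request:
play_rows(series=[{"fingers": 1,"dx": -12,"dy": 2,"dz": -2,"turn": 0},{"fingers": 1,"dx": -10,"dy": 0,"dz": 0,"turn": 0},{"fingers": 1,"dx": -4,"dy": 0,"dz": 0,"turn": 0},{"fingers": 1,"dx": -4,"dy": 0,"dz": 0,"turn": 0},{"fingers": 1,"dx": -4,"dy": 0,"dz": 0,"turn": 0},{"fingers": 1,"dx": -4,"dy": 0,"dz": 0,"turn": 0}])

```text
clock: 3.2
position: [0.5825, 0.0736, 0.1437]
ee_rot: [0.001, 1.0, -0.004, 0.01]
contact_force: [2.3, 0.9, -1.3]
width: 0.0003
```

```bash
cat > kn.py <<'E'
from h import *
np.set_printoptions(precision=4,suppress=True)
s=get_state(); ims=[wristify(get_image("wrist"),s),get_image("side"),get_image("scene")]
print(s["clock"],s["position"],s["contact_force"])
for i,n in zip(ims,("wrist","side","scene")):
    cv2.imwrite(f"pics/last_{n}.png",i["pixels"][:,:,::-1])
rs=[]
for i in ims:
    m=masks_of(i,"knob_centre")
    if m: rs.append(ray(i,m[0]["xy"])); ys,xs=np.nonzero(m[0]["region"]); print(m[0]["p"],m[0]["xy"],xs.min(),xs.max(),ys.min(),ys.max(),onz(i,m[0]["xy"],.166))
    else: print("none")
K=tri(rs); d=K[:2]-[.533,.037]; c,q=np.cos(.024),np.sin(.024); X=c*d[0]+q*d[1];Y=-q*d[0]+c*d[1]; Z=K[2]-.012
print("K",K,"fore",np.arctan2(X,Z),"side",np.arctan2(-Y,Z))
E
python3 kn.py
```

```text
3.2 [0.5825 0.0736 0.1437] [ 2.3376  0.8913 -1.3065]
0.97 [256.5, 260.4] 219 288 227 294 [0.5535 0.0754 0.166 ]
0.9 [281.7, 184.0] 269 285 175 197 [0.5442 0.0707 0.166 ]
0.48 [341.1, 290.5] 325 359 252 320 [ 0.3458 -0.307   0.166 ]
K [ 0.5249 -0.0964 -0.0188] fore -2.789306520968613 side 1.7980031143104482
```

Contact has probably just begun (force x +2.3 N). TCP z has drifted up 7 mm, so I'll correct that and keep pushing.

Request:
play_rows(series=[{"fingers": 1,"dx": -1,"dy": 0,"dz": -8,"turn": 0},{"fingers": 1,"dx": -4,"dy": 0,"dz": 0,"turn": 0},{"fingers": 1,"dx": -4,"dy": 0,"dz": 0,"turn": 0},{"fingers": 1,"dx": -3,"dy": 0,"dz": -1,"turn": 0}])

```text
clock: 3.83
position: [0.5724, 0.0734, 0.1334]
ee_rot: [0.002, 1.0, -0.004, 0.012]
contact_force: [2.4, 0.8, 2.2]
width: 0.0001
```

```bash
sed -i 's/    if m: rs.append/    if m and 30<m[0]["region"].sum() and abs(onz(i,m[0]["xy"],.166)[1]-.037)<.08: rs.append/' kn.py; python3 kn.py
```

```text
3.8333 [0.5724 0.0734 0.1334] [2.4377 0.8308 2.2238]
0.9 [252.4, 267.5] 209 287 235 295 [0.5434 0.077  0.166 ]
0.63 [284.8, 182.2] 274 292 174 196 [0.5399 0.063  0.166 ]
0.48 [315.7, 151.3] 310 323 143 162 [0.5396 0.0708 0.166 ]
K [0.5407 0.0731 0.1665] fore 0.05509346100219461 side -0.22847672316797585
```

Request:
play_rows(series=[{"fingers": 1,"dx": -4,"dy": 0,"dz": 0,"turn": 0},{"fingers": 1,"dx": -4,"dy": 0,"dz": 0,"turn": 0},{"fingers": 1,"dx": -2,"dy": 0,"dz": 0,"turn": 0},{"fingers": 1,"dx": 0,"dy": 0,"dz": 0,"turn": 0}])

```text
clock: 4.47
position: [0.5625, 0.0732, 0.134]
ee_rot: [0.002, 1.0, -0.004, 0.012]
contact_force: [1.9, -0.6, 0.1]
width: 0.0001
```

```bash
python3 kn.py; python3 -c "
import cv2,numpy as np
a=cv2.imread('pics/last_wrist.png')[130:330,140:340];b=cv2.imread('pics/last_side.png')[160:240,230:350]
cv2.imwrite('pics/v9.png',np.hstack([cv2.resize(a,(400,400)),cv2.resize(b,(400,267))[:,:]] if 0 else [cv2.resize(a,(400,400)),cv2.copyMakeBorder(cv2.resize(b,(400,267)),0,133,0,0,0)]))"
```

```text
4.4667 [0.5625 0.0732 0.134 ] [ 1.9217 -0.6363  0.0918]
0.65 [252.6, 266.2] 208 287 235 295 [0.5334 0.0772 0.166 ]
0.63 [290.0, 180.5] 280 297 174 196 [0.5316 0.0553 0.166 ]
0.56 [312.0, 153.7] 306 319 144 163 [0.5265 0.0657 0.166 ]
K [0.5305 0.0714 0.1664] fore -0.011064740790171265 side -0.21945272880486616
```

View pics/v9.png

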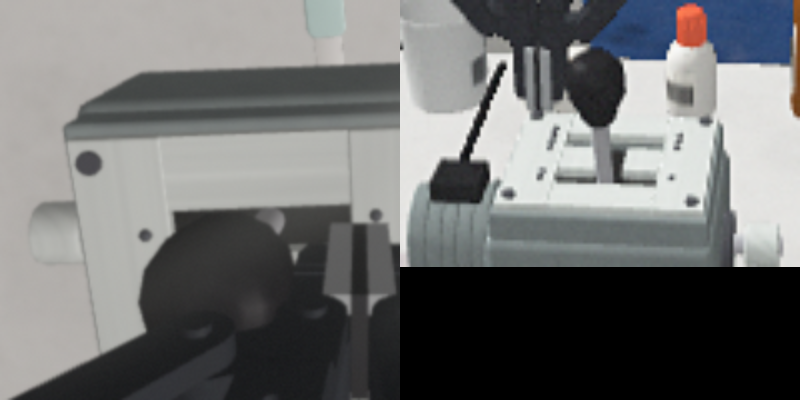

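The side view shows the stem near the middle of the left leg. I'll compare its pixels with projected lever positions.

Run:
```python
from h import *
np.set_printoptions(precision=1,suppress=True)
im=get_image("side"); u=(.533,.037,.024); piv=np.array([u[0],u[1],.012])
def U(x,y,z): c,s=np.cos(u[2]),np.sin(u[2]); return np.array([u[0]+c*x-s*y,u[1]+s*x+c*y,z])
print("leg ends",proj(im,[U(.028,.021,.1),U(-.028,.021,.1),U(.028,-.021,.1),U(-.028,-.021,.1)]).ravel(),"chan",proj(im,[U(.008,.0,.1),U(-.008,0,.1)]).ravel())
for f in(-.04,-.02,0,.02,.04,.06):
    k=knobpos(u,f,-.24); print(f,proj(im,[k,piv+(k-piv)*.8,piv+(k-piv)*.58]).ravel())
g=im["pixels"].astype(int)
cv2.imwrite("pics/v10.png",cv2.resize(im["pixels"][170:222,262:322,::-1],(720,624),interpolation=cv2.INTER_NEAREST)[:600])
```

```text
leg ends [275.9 211.9 305.4 213.  279.4 201.2 307.8 202.2] chan [288.  206.8 296.2 207.1]
-0.04 [291.4 184.8 291.9 198.1 292.4 211.9]
-0.02 [289.7 184.7 290.5 198.  291.4 211.8]
0 [287.9 184.7 289.2 197.9 290.5 211.8]
0.02 [286.2 184.6 287.8 197.9 289.5 211.8]
0.04 [284.5 184.6 286.5 197.9 288.6 211.7]
0.06 [282.8 184.6 285.2 197.9 287.6 211.7]
```

View pics/v10.png

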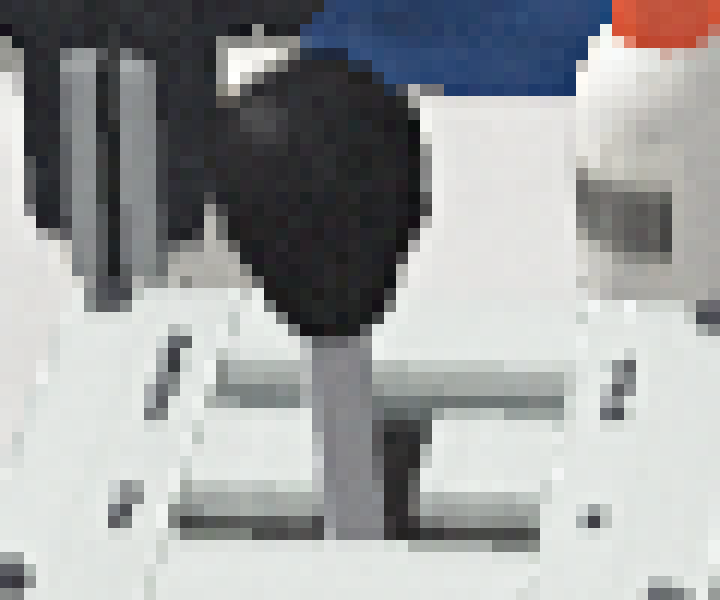

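Stem base is at column 291.6 and the middle of the leg opening is also at 291.6. The knob is where the projection for fore ≈ 0 puts it, so the lever is in neutral left. Next I retreat, lift over and come down on its left (+y) side.

Request:
play_rows(series=[{"fingers": 1,"dx": 12,"dy": 0,"dz": 0,"turn": 0},{"fingers": 1,"dx": 10,"dy": 0,"dz": 10,"turn": 0},{"fingers": 1,"dx": 0,"dy": 0,"dz": 35,"turn": 0},{"fingers": 1,"dx": 0,"dy": 15,"dz": 30,"turn": 0},{"fingers": 1,"dx": -10,"dy": 30,"dz": 0,"turn": 0},{"fingers": 1,"dx": -25,"dy": 15,"dz": 0,"turn": 0},{"fingers": 1,"dx": -15,"dy": 0,"dz": 0,"turn": 0},{"fingers": 1,"dx": 0,"dy": 0,"dz": 0,"turn": 0}])

```text
clock: 5.48
position: [0.5254, 0.1358, 0.2059]
ee_rot: [0.0, 1.0, -0.005, -0.0]
contact_force: [-0.4, 1.0, 0.7]
width: -0.0
```

Request:
play_rows(series=[{"fingers": 1,"dx": 5,"dy": -3,"dz": -30,"turn": 0},{"fingers": 1,"dx": 2,"dy": 0,"dz": -30,"turn": 0},{"fingers": 1,"dx": 0,"dy": 0,"dz": -11,"turn": 0},{"fingers": 1,"dx": 0,"dy": 0,"dz": 0,"turn": 0}])

```text
clock: 5.82
position: [0.5325, 0.1331, 0.1336]
ee_rot: [0.0, 1.0, -0.005, 0.001]
contact_force: [-0.4, -0.0, 0.3]
width: -0.0
```

```bash
python3 kn.py
```

```text
5.8167 [0.5325 0.1331 0.1336] [-0.4077 -0.0055  0.3353]
0.44 [320.7, 347.9] 313 325 343 353 [0.533  0.0948 0.166 ]
none
0.52 [311.4, 152.3] 307 319 144 162 [0.5288 0.072  0.166 ]
K [0.5349 0.0859 0.1569] fore 0.021156212837594543 side -0.3249611070257795
```

Request:
play_rows(series=[{"fingers": 1,"dx": 0,"dy": -12,"dz": 0,"turn": 0},{"fingers": 1,"dx": 0,"dy": -8,"dz": 0,"turn": 0},{"fingers": 1,"dx": 0,"dy": -5,"dz": 0,"turn": 0},{"fingers": 1,"dx": 0,"dy": -5,"dz": 0,"turn": 0},{"fingers": 1,"dx": 0,"dy": -5,"dz": 0,"turn": 0},{"fingers": 1,"dx": 0,"dy": -5,"dz": 0,"turn": 0}])

```text
clock: 6.62
position: [0.5374, 0.0915, 0.1416]
ee_rot: [-0.002, 1.0, -0.005, 0.008]
contact_force: [0.5, 3.0, 1.7]
width: -0.0003
```

Request:
play_rows(series=[{"fingers": 1,"dx": -4,"dy": -2,"dz": -8,"turn": 0},{"fingers": 1,"dx": 0,"dy": -5,"dz": 0,"turn": 0},{"fingers": 1,"dx": 0,"dy": -5,"dz": 0,"turn": 0},{"fingers": 1,"dx": 0,"dy": -5,"dz": 0,"turn": 0}])

```text
clock: 6.95
position: [0.5338, 0.0739, 0.1335]
ee_rot: [-0.004, 1.0, -0.005, 0.01]
contact_force: [-0.3, 2.5, 1.8]
width: -0.0001
```

```bash
python3 kn.py
```

```text
6.95 [0.5338 0.0739 0.1335] [-0.3467  2.4839  1.8089]
0.71 [321.4, 342.0] 314 325 330 354 [0.534  0.0389 0.166 ]
none
none
K [0.5328 0.0895 0.2292] fore 0.0048445976075452545 side -0.2370954147594502
```

The force is steady at about 2.5 N, which is lever friction only, so the stem is moving freely in the cross channel. I'll keep going.

Request:
play_rows(series=[{"fingers": 1,"dx": 0,"dy": -5,"dz": 0,"turn": 0},{"fingers": 1,"dx": 0,"dy": -5,"dz": 0,"turn": 0},{"fingers": 1,"dx": 0,"dy": -5,"dz": 0,"turn": 0},{"fingers": 1,"dx": 0,"dy": -5,"dz": 0,"turn": 0},{"fingers": 1,"dx": 0,"dy": -5,"dz": 0,"turn": 0},{"fingers": 1,"dx": 0,"dy": 0,"dz": 0,"turn": 0}])

```text
clock: 7.75
position: [0.5344, 0.0478, 0.1341]
ee_rot: [-0.004, 1.0, -0.005, 0.01]
contact_force: [-0.7, 1.1, 1.0]
width: -0.0002
```

Request:
play_rows(series=[{"fingers": 1,"dx": 0,"dy": -5,"dz": -1,"turn": 0},{"fingers": 1,"dx": 0,"dy": -5,"dz": 0,"turn": 0},{"fingers": 1,"dx": 0,"dy": -4,"dz": 0,"turn": 0},{"fingers": 1,"dx": 0,"dy": -4,"dz": 0,"turn": 0},{"fingers": 1,"dx": 0,"dy": 0,"dz": 0,"turn": 0}])

```text
clock: 8.17
position: [0.5344, 0.0276, 0.1322]
ee_rot: [-0.004, 1.0, -0.005, 0.01]
contact_force: [1.2, 1.3, -0.0]
width: 0.0001
```

```bash
python3 kn.py;  python3 -c "
import cv2
a=cv2.imread('pics/last_scene.png')[125:225,270:390];cv2.imwrite('pics/v11.png',cv2.resize(a,(720,600),interpolation=cv2.INTER_CUBIC))"
```

```text
8.1667 [0.5344 0.0276 0.1322] [ 1.2441  1.3206 -0.0146]
0.84 [322.6, 343.1] 314 326 330 353 [ 0.5351 -0.007   0.166 ]
0.28 [293.0, 196.9] 292 296 183 212 [0.5163 0.1169 0.166 ]
0.78 [329.9, 166.7] 324 339 158 176 [ 0.529  -0.0036  0.166 ]
K [0.5363 0.0075 0.1422] fore 0.01989859945692954 side 0.22322317201527503
```

The scene camera puts the knob at y of about -0.002 once its earlier offset is taken off, and the force is low. That makes side ≈ 0.24 and fore ≈ 0: neutral right. I'll retreat to +y, lift, and go round to the near (-x) side.

Request:
play_rows(series=[{"fingers": 1,"dx": 0,"dy": 12,"dz": 0,"turn": 0},{"fingers": 1,"dx": 0,"dy": 12,"dz": 8,"turn": 0},{"fingers": 1,"dx": 0,"dy": 0,"dz": 35,"turn": 0},{"fingers": 1,"dx": -10,"dy": 0,"dz": 35,"turn": 0},{"fingers": 1,"dx": -25,"dy": -15,"dz": 0,"turn": 0},{"fingers": 1,"dx": -15,"dy": -20,"dz": 0,"turn": 0},{"fingers": 1,"dx": -5,"dy": -10,"dz": 0,"turn": 0},{"fingers": 1,"dx": 0,"dy": 0,"dz": 0,"turn": 0}])

```text
clock: 9.13
position: [0.476, 0.0139, 0.2162]
ee_rot: [-0.003, 1.0, -0.001, 0.009]
contact_force: [-0.7, 0.5, -0.5]
width: -0.0
```

Request:
play_rows(series=[{"fingers": 1,"dx": 0,"dy": -14,"dz": -25,"turn": 0},{"fingers": 1,"dx": 0,"dy": 0,"dz": -30,"turn": 0},{"fingers": 1,"dx": 0,"dy": 0,"dz": -20,"turn": 0},{"fingers": 1,"dx": 0,"dy": 0,"dz": -8,"turn": 0},{"fingers": 1,"dx": 0,"dy": 0,"dz": 0,"turn": 0}])

```text
clock: 9.55
position: [0.4804, 0.0029, 0.133]
ee_rot: [-0.004, 1.0, -0.002, 0.014]
contact_force: [-0.4, 0.0, -0.5]
width: -0.0003
```

```bash
python3 kn.py
```

```text
9.55 [0.4804 0.0029 0.133 ] [-0.4154  0.0321 -0.4528]
0.55 [448.2, 272.1] 404 489 230 316 [0.5357 0.0026 0.166 ]
0.63 [295.5, 165.3] 286 301 157 180 [ 0.5318 -0.0111  0.166 ]
0.73 [328.9, 169.8] 324 339 158 177 [ 0.52   -0.0132  0.166 ]
K [ 0.5314 -0.0018  0.1641] fore -0.016974429626183597 side 0.24983190248144535
```

Knob at (0.532, -0.002): the lever is in the right leg at neutral. Now I push +x into fourth.

Request:
play_rows(series=[{"fingers": 1,"dx": 10,"dy": -2,"dz": 0,"turn": 0},{"fingers": 1,"dx": 8,"dy": 0,"dz": 0,"turn": 0},{"fingers": 1,"dx": 5,"dy": 0,"dz": 0,"turn": 0},{"fingers": 1,"dx": 5,"dy": 0,"dz": 0,"turn": 0},{"fingers": 1,"dx": 5,"dy": 0,"dz": 0,"turn": 0},{"fingers": 1,"dx": 5,"dy": 0,"dz": 0,"turn": 0}])

```text
clock: 10.35
position: [0.5232, 0.0, 0.1386]
ee_rot: [-0.004, 1.0, -0.002, 0.017]
contact_force: [-2.2, 0.6, 1.2]
width: 0.0001
```

Request:
play_rows(series=[{"fingers": 1,"dx": 4,"dy": 0,"dz": -5,"turn": 0},{"fingers": 1,"dx": 4,"dy": 0,"dz": -1,"turn": 0},{"fingers": 1,"dx": 4,"dy": 0,"dz": 0,"turn": 0},{"fingers": 1,"dx": 3,"dy": 0,"dz": 0,"turn": 0}])

```text
clock: 10.68
position: [0.5397, 0.0001, 0.1316]
ee_rot: [-0.004, 1.0, -0.001, 0.016]
contact_force: [-1.4, 0.7, 1.2]
width: -0.0001
```

```bash
python3 kn.py
```

```text
10.6833 [0.5397 0.0001 0.1316] [-1.3965  0.6885  1.1862]
0.72 [386.5, 261.9] 350 429 222 294 [0.5673 0.0057 0.166 ]
0.73 [280.1, 169.1] 268 284 160 182 [0.5585 0.0088 0.166 ]
0.53 [344.2, 163.5] 339 352 155 173 [ 0.5632 -0.0088  0.166 ]
K [ 0.566  -0.0002  0.1607] fore 0.21252395896857423 side 0.2501096742800351
```

Fore is about 0.21–0.23. I'll push on in 2 mm rows towards the stop and watch the force.

Request:
play_rows(series=[{"fingers": 1,"dx": 2,"dy": 0,"dz": 0,"turn": 0},{"fingers": 1,"dx": 2,"dy": 0,"dz": 0,"turn": 0}])

```text
clock: 11.15
position: [0.5422, -0.0, 0.1318]
ee_rot: [-0.003, 1.0, -0.001, 0.016]
contact_force: [-2.0, -0.1, 0.3]
width: 0.0
```

Request:
play_rows(series=[{"fingers": 1,"dx": 2,"dy": 0,"dz": 0,"turn": 0},{"fingers": 1,"dx": 1,"dy": 0,"dz": 0,"turn": 0}])

```text
clock: 11.32
position: [0.5442, 0.0, 0.1314]
ee_rot: [-0.003, 1.0, -0.001, 0.015]
contact_force: [-2.2, 1.1, 0.5]
width: -0.0002
```

Request:
play_rows(series=[{"fingers": 1,"dx": 2,"dy": 0,"dz": 0,"turn": 0},{"fingers": 1,"dx": 0,"dy": 0,"dz": 0,"turn": 0}])

```text
clock: 11.48
position: [0.5451, 0.0, 0.1312]
ee_rot: [-0.003, 1.0, -0.001, 0.013]
contact_force: [-2.0, -0.6, 1.7]
width: 0.0
```

```bash
python3 kn.py
```

```text
11.4833 [0.5451 0.     0.1312] [-1.9781 -0.5743  1.6656]
0.56 [386.7, 257.2] 348 429 221 294 [0.5728 0.0081 0.166 ]
0.76 [273.6, 168.7] 265 281 160 182 [0.5713 0.0081 0.166 ]
0.72 [346.3, 161.4] 341 353 155 173 [ 0.5725 -0.0038  0.166 ]
K [0.5744 0.0031 0.162 ] fore 0.2643225758301289 side 0.22820304586484316
```

All three views agree on fore of about 0.25–0.26. I'll retreat straight back, then up, and check.

Request:
play_rows(series=[{"fingers": 1,"dx": -12,"dy": 0,"dz": 0,"turn": 0},{"fingers": 1,"dx": -20,"dy": 0,"dz": 0,"turn": 0},{"fingers": 1,"dx": -10,"dy": 0,"dz": 25,"turn": 0},{"fingers": 1,"dx": 0,"dy": 0,"dz": 35,"turn": 0},{"fingers": 1,"dx": 0,"dy": 0,"dz": 35,"turn": 0},{"fingers": 1,"dx": 0,"dy": 0,"dz": 0,"turn": 0},{"fingers": 1,"dx": 0,"dy": 0,"dz": 0,"turn": 0}])

```text
clock: 12.37
position: [0.5021, 0.0001, 0.2297]
ee_rot: [-0.003, 1.0, -0.002, 0.019]
contact_force: [-0.1, 0.0, -0.6]
width: -0.0
```

```bash
python3 kn.py;  python3 -c "
import cv2,numpy as np
a=cv2.imread('pics/last_wrist.png');b=cv2.imread('pics/last_side.png')[150:290,210:370]
cv2.imwrite('pics/v12.png',np.hstack([cv2.resize(a[:,200:],(440,400)),cv2.resize(b,(360,400))]))"
```

```text
12.3667 [0.5021 0.0001 0.2297] [-0.098   0.0187 -0.6439]
0.93 [411.6, 206.6] 387 438 180 228 [0.5716 0.0009 0.166 ]
none
0.66 [344.5, 161.5] 339 353 155 173 [ 0.5688 -0.002   0.166 ]
K [0.5716 0.0007 0.1641] fore 0.24317794894004857 side 0.2400141725496979
```

View pics/v12.png

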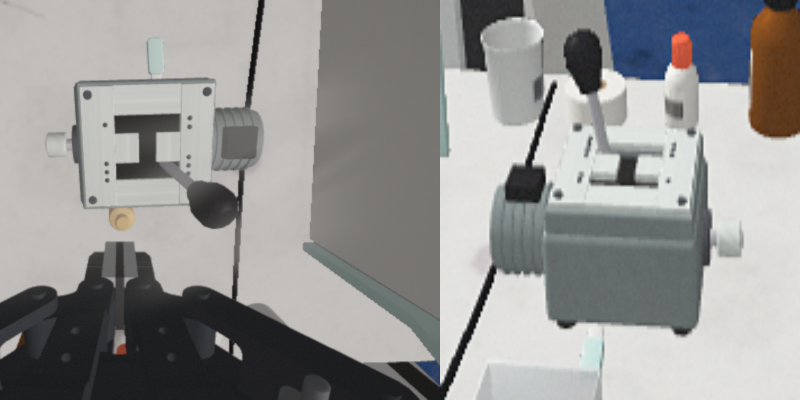

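The lever stands in the far right slot, beside the four pips. The gripper is clear, and the weight, memory stick and both bottles are where they were. I'm handing in.

```bash
python3 -c "
from rig import *
print(sign_off())"
```

```text
the job is handed in; nothing more can be done
None
```

The lever is in fourth gear, and I handed the job in at about 12.4 s of the 48 s allowed. With the fingers shut I pushed the knob back to neutral, then right through the cross channel, then fully forward into the far right slot. The forces I read after each move stayed at about 3 N or less.

- **Final position:** with the arm backed off, the wrist and scene cameras gave a fore-aft tilt of about 0.24 and a sideways tilt of about 0.24 (0.205 and 0.17 needed). The last picture shows the lever beside the four pips.
- **Surroundings:** the fingers are clear of the drive, and by eye the weight, memory stick and both bottles have not moved; I did not measure them again.
- **Fingertip height:** the pictures showed the shut tips about 15–20 mm above the reported TCP, while `tips_ahead` puts them 11 mm below it. I worked at a height that is safe either way.
- **Network misses:** the knob detector sometimes failed. The side view found no knob in the last check, and one earlier scene detection was wrong and I ignored it.

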